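# Load the hardness-tester stage and hold its clamp lever at the stop

## Robot

A 6-joint arm with a two-finger parallel gripper is mounted at the origin on the work surface. World frame = base frame: x ahead of the robot, y to its left, z up, the work surface at z = 0. Lengths are in m, angles in degrees, forces in N, time in s.
With the tool pointing down it reaches from about 0.35 to 0.875 m from the base axis. Payload 4.2 kg.
Tool frame: the origin (TCP) lies on the centre line of the jaws, within the pads' length; the fingertips stand 11 mm ahead of it and the grasp point (between the pads) lies 8 mm behind it; z points along the fingers, y is the line along which they close (so a half turn about z gives the same grasp; the last joint's range is limited). The gripper opens to 87 mm and grips with 3 to 60 N. Pads are 19 mm wide; open, the fingers measure 117 mm over their backs; the gripper's body (75 mm by 190 mm) begins 51 mm behind the grasp point.
Start: joints at [85.29, 22.042, 0.453, 0, -68.411, -14.817], TCP at [0.209, 0.589, 0.234] pointing down, gripper open.
Joint ranges: [-179.83, 179.83], [-69.29, 118.12], [-61.27, 80.66], [-181.25, 117.63], [-171.15, -9.14], [-177.46, 177.46]. Speed limits (degrees/s): [159.86, 159.86, 180, 180, 180, 180].

## Interface

Orientations are given as a 3x3 rotation matrix whose columns are the frame's x, y, z axes.
In Python, from station import r gives the robot as it stands.
- The arm moves only by the tool servo_tool, never from a script. Its argument "commands" is a list that holds one entry, the list of rows, each a list of 7 numbers: the closure, from 0 (fully open) to 1 (shut), then the shift along the tool's x, y, z in mm, then the turn, a rotation vector about the tool's x, y, z in rad. In form: [[[claw, x, y, z, ax, ay, az], ...]]. A call has exactly 5 rows; each row is the pose to reach, as a shift and turn from the pose commanded when the call began, along the tool's axes at that moment; what a row does not reach only later rows make up. A row lasts 1/10 s, in which the tool goes at most 50 mm and 8.59 degrees, less where a joint would pass 70% of its speed; a pose out of reach is approached as far as the arm can. A call with a gripper value outside its range is refused whole. The fingers move at their own pace and stop on an object; the grip force is fixed at half the most. Time passes only in rows, so rows that repeat a pose let the fingers close, or fill a call up. It gives the time, the measured TCP pose, the force, the opening and the grip force at its end, in the units of the state.
- r.sense(): the state, without advancing time (a new reading comes with each control period).
- r.capture(name): name is "side" or "top"; returns a dict with "pixels" (420x560x3 uint8, red, green, blue), "camera_matrix" (3x3 intrinsics, pixels), "R" (3x3) and "t" (3): a world point X has camera coordinates R X + t. Camera axes: x right, y down, z forward; pixel columns grow to the right and rows downward; lengths in m; the calibration is good to about 2 mm. A picture is of the moment at which its call begins. There is no depth.
- r.finish_job(): hands the job in; it is judged then, once.
The state is a dict: "time_s": time; "joints": joint angles; "joint_velocities": joint speeds; "effort": joint torques, N m; "tcp_pos": TCP position; "ee_rot": TCP orientation; "wrist_force": force on the tool from outside, world axes, zero at the start; "moment": the same for the moment, N m; "gripper_width": opening from 0.0 (shut) to 1.0 (fully open); "gripper_force": force on a finger pad.
Only numpy, scipy, OpenCV 4.12 (cv2) and the standard library are available. Lean on these libraries where they do the work, as an engineer would, in place of code of your own. Each camera call takes 0.05 s, during which the arm holds its last target. There are 200 camera calls.

## Task

Set the round steel test block flat in the middle of the black anvil plate on top of the elevating stage, lowering it onto the plate rather than dropping it, and let go of it. Then take the upright handle at the end of the stage's spring-loaded clamp lever and swing it clockwise (seen from above) all the way to its stop, and finish while still holding it there: the spring pulls it back if it is let go. The block must stay on the plate, and the other things on the bench are to be left where they are.

Things in the scene. Friction and masses are not known exactly. Their poses are not given: they have to be found in the camera images.
- round_block: loose round test block of plain steel, a disc 45 mm in diameter and 20 mm high, about 0.24 kg, lying flat on the bench; origin at the centre of its underside, z up along its axis
- stage: elevating stage, fixed to the bench, at any yaw of up to 0.45 rad either way: white square base block 120 x 120 x 45 mm, above it the black lever collar (64 mm across, 51 to 73 mm above the bench), a steel screw and the round black anvil plate 84 mm in diameter, its flat top 112 mm above the bench; origin at the centre of the underside of the base, z up
- anvil_top (a point): centre of the flat top of the anvil plate, where the block's underside belongs, on the vertical axis of the stage and of the lever (112 mm above the bench)
- lever (a joint): angle of the clamp lever about the stage's vertical axis, rad: 0 at rest, grows clockwise seen from above, 1.2 at its hard stop. A spring always pulls it back to 0: about 2.7 N to start it and 8 N at the stop, measured at the handle. The lever is a flat steel arm 14 mm wide and 10 mm thick, 62 mm above the bench, that sticks out level from the collar; at rest it points 1.05 rad clockwise of the stage's x axis
- post: the lever's handle: upright round black rod 14 mm in diameter and 60 mm tall, at the end of the lever 120 mm from the stage's axis; a grip that spins freely about its own upright axis, so it does not twist in the hand as the lever swings; it rises from 68 mm to 128 mm above the bench; origin at the centre of its foot, z up; its yaw means nothing
- post_top (a point): centre of the top end of the handle rod, 128 mm above the bench
- square_block: bystander: loose square steel block 45 x 45 x 20 mm, origin under its centre
- pot: bystander: small grey plastic specimen cup, mouth up, 60 mm across the rim and 45 mm high, origin under its centre
- loupe: bystander: small black magnifier standing on end, 42 mm across and 42 mm high, origin under its centre

How it is judged (in metres and radians):
On the way, in this order (a step that is already met when the one before it is completed fails the run):
1. the round block lies flat on the anvil plate, let go (horizontal distance between round_block and anvil_top below 0.012 m and z of round_block in the frame of stage between 0.107 and 0.117 m and angle between round_block's own z axis and vertical below 0.1 rad and contact force between the fingers and round_block below 0.1 N), for 0.2 s.
2. the lever is swung by its handle to the stop (value of joint lever above 1.13 rad and contact force between the fingers and post above 1 N), for 0.3 s.
At the end, for the whole second after the job is handed in: The lever stands within 0.07 rad (4 degrees) of its stop, held there by the fingers on its upright handle (more than 1 N), while the round block rests untouched and flat on the anvil plate, its centre within 15 mm of the plate's centre (12 mm when it is set down) (all of step 2 and horizontal distance between round_block and anvil_top below 0.015 m and z of round_block in the frame of stage between 0.107 and 0.117 m and angle between round_block's own z axis and vertical below 0.1 rad and linear speed of round_block below 0.02 m/s and contact force between each of the arm, the fingers and round_block below 0.1 N); the arm keeps its last pose, push and grip.
It fails at once if the block is let fall from more than 20 mm above the plate (z of round_block in the frame of stage above 0.132 m and contact force between the fingers and round_block below 0.01 N).
It fails at once if the square block is moved more than 30 mm (distance of square_block from where it was at the start of the episode above 0.03 m).
It fails at once if the pot is moved more than 30 mm or tipped over (distance of pot from where it was at the start of the episode above 0.03 m or angle between pot's own z axis and vertical above 0.6 rad).
It fails at once if the loupe is moved more than 30 mm or tipped over (distance of loupe from where it was at the start of the episode above 0.03 m or angle between loupe's own z axis and vertical above 0.6 rad).
It also fails if it takes over 48 s, if anything falls off the work surface, if the arm or the gripper's body presses on something with over 40 N, if the wrist force passes 120 N, or if a joint passes its speed limit or range.

## Working session

There is one attempt and no reset: what is moved stays moved. The work goes in short steps, Python scripts to look and compute and a tool call to move; the robot and the scene stay as the last step left them, time stands still between calls to the robot, and variables do not carry over. Pictures are saved under pics/ and viewed, at most 10 in all, crops included, and the job is handed in when it is done.

Besides the shell and the picture viewer there is one more tool, called after ">>>" as a command line: name --argument value ..., lists and objects as JSON in quotes. servo_tool: Moves the arm, as the interface text tells. Its arguments: {"type":"object","properties":{"commands":{"type":"array","items":{"type":"array","items":{"type":"array","items":{"type":"number"}}}}},"required":["commands"]}

```bash
mkdir -p pics; python3 - <<'E'
from station import r
import cv2,numpy as np,pickle
s=r.sense();print({k:np.round(v,3).tolist() for k,v in s.items()})
d={}
for n in("side","top"):
    c=r.capture(n);d[n]=c;cv2.imwrite(f"pics/{n}0.png",c["pixels"][:,:,::-1]);print(n,c["camera_matrix"],c["R"],c["t"],-np.array(c["R"]).T@c["t"])
pickle.dump(d,open("d0.pkl","wb"))
E
```

```text
{'time_s': 0.0, 'joints': [85.291, 22.09, 0.379, -0.029, -68.41, -14.817], 'joint_velocities': [0.028, 0.021, 0.032, -0.006, 0.0, -0.025], 'effort': [0.0, -39.067, 18.741, 4.22, 0.011, -0.0], 'tcp_pos': [0.209, 0.589, 0.232], 'ee_rot': [[0.942, -0.334, -0.001], [-0.334, -0.942, -0.002], [0.0, 0.002, -1.0]], 'wrist_force': [-1.051, -0.115, 0.61], 'moment': [0.035, 0.01, -0.005], 'gripper_force': 0.0, 'gripper_width': 0.997}
side [[423.84381687   0.         283.6248383 ]
 [  0.         423.84381687 207.46751635]
 [  0.           0.           1.        ]] [[ 0.6946576  -0.71900892 -0.02184022]
 [-0.37914388 -0.34016362 -0.86054554]
 [ 0.61131067  0.60606508 -0.50890508]] [-0.39243723  0.28604763  0.66732905] [-0.02688265 -0.58930771  0.57719324]
top [[437.80565293   0.         277.86875697]
 [  0.         437.80565293 206.15905682]
 [  0.           0.           1.        ]] [[-0.0033475  -0.99991761 -0.01239253]
 [-0.99814385  0.00409463 -0.06076253]
 [ 0.06080827  0.01216613 -0.99807532]] [-0.0235031   0.58125383  1.00547636] [ 0.51895498 -0.03811394  1.03856833]
```

View pics/top0.png

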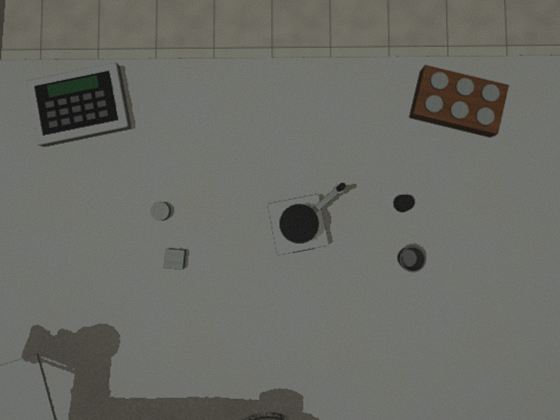

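View pics/side0.png

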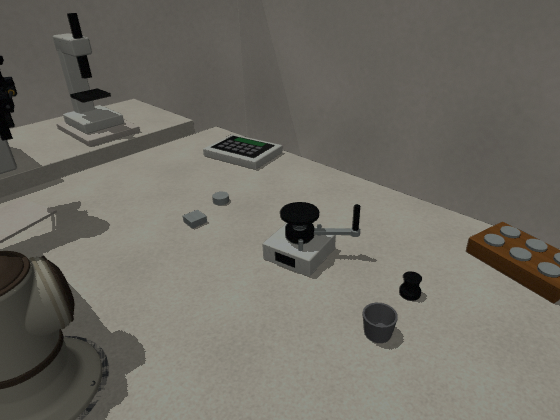

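The top view shows the round block at (162,211), the square block at (175,259), the anvil plate at (299,223), the handle top near (341,187), the loupe at (404,203) and the pot at (412,258). The side view agrees, with the block at (221,198), the plate at (299,212) and the post top at (357,207).

```bash
cat > h.py <<'E'
import numpy as np,cv2
def ray(c,u,v,z):
    R=np.array(c["R"]);o=-R.T@c["t"];d=R.T@np.linalg.inv(c["camera_matrix"])@[u,v,1];return o+d*(z-o[2])/d[2]
def proj(c,X):
    p=np.array(c["camera_matrix"])@(np.array(c["R"])@X+c["t"]);return p[:2]/p[2]
def blob(c,u,v,w,f):
    g=cv2.cvtColor(c["pixels"],cv2.COLOR_RGB2GRAY);u0,v0=u-w,v-w
    m=f(g[v0:v+w,u0:u+w].astype(int)).astype(np.uint8)
    n,l,s,ce=cv2.connectedComponentsWithStats(m)
    i=1+np.argmax(s[1:,4]);return ce[i]+[u0,v0],s[i]
E
python3 - <<'E'
from h import *;import pickle
d=pickle.load(open("d0.pkl","rb"));t=d["top"];s=d["side"]
g=cv2.cvtColor(t["pixels"],cv2.COLOR_RGB2GRAY)
print(g[198:224:2,148:178:2]);print(g[180:196,332:352])
p,st=blob(t,299,223,28,lambda a:a<30);print("plate",p,st,ray(t,*p,.112), "side",ray(s,299,212,.112))
a=ray(t,*p,.112)
print("plate proj side",proj(s,a))
print("block",ray(t,161,211,.02),ray(s,221,196,.02));print("post",ray(t,342,186,.128),ray(s,357,206,.128))
print("base corners",[ray(t,*q,.045) for q in((267,204),(322,194),(332,243),(278,255))])
print("sq",ray(t,175,258,.02),"pot",ray(t,412,257,.045),"loupe",ray(t,404,202,.042))
E
```

```text
[[112 118 116 113 111 115 111 116 117 113 118 116 116 115 111]
 [113 118 115 115 115 116 108 116 115 116 113 117 117 117 116]
 [116 115 118 111 104 100  97  89  71  64  94 112 117 118 112]
 [110 116 115  98 101 101  99 101 101  71  61  75 112 115 118]
 [117 113 101  98 102 101  99 100  99 106  52  67  78 111 117]
 [115 109 101  97 104 101  98  98 100 103  80  47  74 101 116]
 [116 109 100 100 106 103  99  98 103 103  95  42  75 101 115]
 [116 108 105  99 103 100 104 103 105 105  82  40  77 102 115]
 [116 110 101 103 105 103 103 100 108 104  66  61  80 118 115]
 [114 115 105 105 101 101  99 103 109  96  38  73 107 116 113]
 [113 113 111 101 102 102  99 102  92  45  80 116 116 112 115]
 [113 112 116 111 113 102  95  73  83 111 118 115 115 116 116]
 [114 115 112 111 116 113 114 112 114 115 115 115 118 118 116]]
[[115 114 115 113 112 115 115 115 119 114 116 114 114 114 114 116 112 114
  117 113]
 [115 115 114 116 115 114 116 118 114 116 119 118 116 116 114 111 116 114
  113 116]
 [115 115 115 112 113 116 114 117 105 100  94  94 100 112 116 115 116 117
  111 118]
 [115 112 112 115 109 116
[... 1048 characters left out ...]
 117 114 114 114 114
  114 114]]
plate [300.00991736 222.21652893] [  9  10  38  37 605] [ 0.54119961 -0.07352459  0.112     ] side [ 0.54011296 -0.07261489  0.112     ]
plate proj side [299.66408986 211.95095299]
block [0.57079729 0.24750324 0.02      ] [0.57251033 0.24407109 0.02      ]
post [ 0.61601063 -0.16093672  0.128     ] [ 0.61898982 -0.16385371  0.128     ]
base corners [array([ 0.58451143, -0.00128905,  0.045     ]), array([ 0.60678732, -0.12649231,  0.045     ]), array([ 0.49561841, -0.1480018 ,  0.045     ]), array([ 0.46897866, -0.02592922,  0.045     ])]
sq [0.46144346 0.21348617 0.02      ] pot [ 0.46368097 -0.32734738  0.045     ] loupe [ 0.58796935 -0.31282123  0.042     ]
```

```bash
python3 - <<'E'
import cv2,numpy as np
a=cv2.imread("pics/top0.png");b=cv2.imread("pics/side0.png")
f=lambda i:cv2.convertScaleAbs(cv2.resize(i,None,fx=5,fy=5,interpolation=cv2.INTER_CUBIC),alpha=1.5)
cv2.imwrite("pics/crop1.png",np.vstack([np.hstack([f(a[190:270,140:200]),f(a[170:250,290:370])]) , ])[:400,:700])
E
```

```text
(no output)
```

View pics/crop1.png

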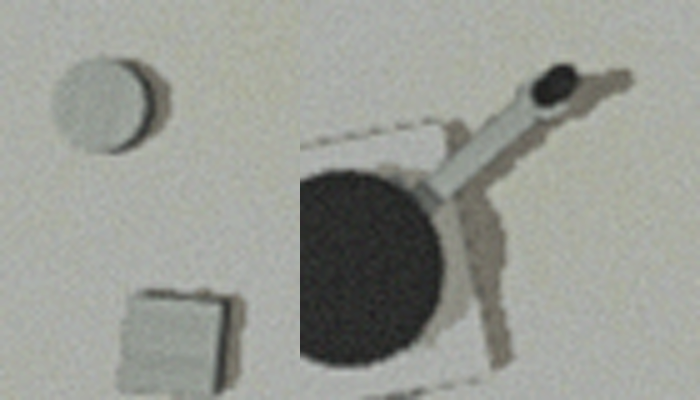

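The crop shows the round block's top centred at about (160.3,211) and the plate spanning columns to about 319 and rows 204–243. The post leans outwards, with its top near (343,185). I'll refine these and work out the first move.

```bash
cat >> h.py <<'E'
def shift(s,target):
    return np.round(1000*np.array(s["ee_rot"]).T@(np.array(target)-s["tcp_pos"]),1)
def fit(c,u,v,w,thr):
    g=cv2.medianBlur(cv2.cvtColor(c["pixels"],cv2.COLOR_RGB2GRAY),3)
    m=(g[v-w:v+w,u-w:u+w]<thr).astype(np.uint8)
    k=max(cv2.findContours(m,cv2.RETR_EXTERNAL,cv2.CHAIN_APPROX_NONE)[0],key=cv2.contourArea)
    e=cv2.fitEllipse(k);return np.array(e[0])+[u-w,v-w],e[1],e[2]
E
python3 - <<'E'
from h import *;import pickle;from station import r
d=pickle.load(open("d0.pkl","rb"));t=d["top"];s=d["side"]
for n,c,u,v in(("t",t,299,223),("s",s,299,212)):
  for th in (45,60): 
    e=fit(c,u,v,24,th);print(n,th,e,ray(c,*e[0],.112))
print("block",ray(t,160.3,211,.02),"post",ray(t,342.6,185.7,.128))
S=r.sense();print(shift(S,[.571,.248,.12]))
E
```

```text
t 45 (array([298.85908318, 223.19668388]), (37.580299377441406, 37.75825119018555), 159.75437927246094) [ 0.53913705 -0.07107955  0.112     ]
t 60 (array([298.93484497, 223.10752106]), (38.177886962890625, 38.309268951416016), 91.75068664550781) [ 0.53932488 -0.07124082  0.112     ]
s 45 (array([299.419981  , 218.45023346]), (35.96521759033203, 37.307762145996094), 93.27703857421875) [ 0.52168937 -0.09050431  0.112     ]
s 60 (array([299.25407982, 218.51545906]), (35.99812316894531, 37.7595329284668), 89.51063537597656) [ 0.52127296 -0.09042016  0.112     ]
block [0.5708038  0.24914486 0.02      ] post [ 0.61663347 -0.16219379  0.128     ]
[455.3 199.6 113. ]
```

>>> servo_tool --commands '[[[0, 25, 11, 2, 0, 0, 0], [0, 65, 28, 5, 0, 0, 0], [0, 108, 47, 10, 0, 0, 0], [0, 150, 66, 15, 0, 0, 0], [0, 192, 84, 20, 0, 0, 0]]]'

```text
time_s: 0.6
tcp_pos: [0.3625, 0.4441, 0.213]
ee_rot: [[0.943, -0.334, -0.0], [-0.334, -0.943, -0.001], [-0.0, 0.001, -1.0]]
wrist_force: [0.7, 0.0, 0.1]
gripper_width: 0.998
gripper_force: 0.0
```

>>> servo_tool --commands '[[[0, 44, 19, 15, 0, 0, 0], [0, 88, 39, 30, 0, 0, 0], [0, 132, 58, 45, 0, 0, 0], [0, 176, 77, 60, 0, 0, 0], [0, 215, 94, 75, 0, 0, 0]]]'

```text
time_s: 1.1
tcp_pos: [0.5341, 0.2834, 0.1377]
ee_rot: [[0.942, -0.335, -0.0], [-0.335, -0.942, -0.0], [-0.0, 0.0, -1.0]]
wrist_force: [0.5, 0.8, -0.1]
gripper_width: 1.001
gripper_force: 0.0
```

>>> servo_tool --commands '[[[0, 25, 11, 9, 0, 0, 0], [0, 40, 18, 14, 0, 0, 0], [0, 48, 22, 18, 0, 0, 0], [0, 48, 22, 18, 0, 0, 0], [0, 48, 22, 18, 0, 0, 0]]]'

```text
time_s: 1.6
tcp_pos: [0.5705, 0.2494, 0.121]
ee_rot: [[0.943, -0.333, 0.0], [-0.333, -0.943, 0.0], [0.0, -0.001, -1.0]]
wrist_force: [-0.2, 0.0, 0.9]
gripper_width: 1.0
gripper_force: 0.0
```

```bash
python3 - <<'E'
from h import *;from station import r
c=r.capture("top");d=r.capture("side");S=r.sense();print(S["time_s"],S["tcp_pos"],S["joints"],np.round(S["ee_rot"],3).tolist(),shift(S,[.571,.2485,.016]))
f=lambda c,u,v:cv2.resize(c["pixels"][v-50:v+50,u-50:u+50,::-1],(400,400),interpolation=cv2.INTER_CUBIC)
cv2.imwrite("pics/a1.png",np.hstack([f(c,160,211),f(d,221,190)]))
E
```

```text
1.7 [0.57035271 0.24973202 0.12130822] [ 3.85173405e+01  2.72631234e+01 -8.40926517e+00 -1.73689016e-03
 -5.42586527e+01  3.20647000e+01] [[0.943, -0.332, 0.001], [-0.332, -0.943, 0.001], [0.001, -0.001, -1.0]] [  1.    1.1 105.3]
```

View pics/a1.png

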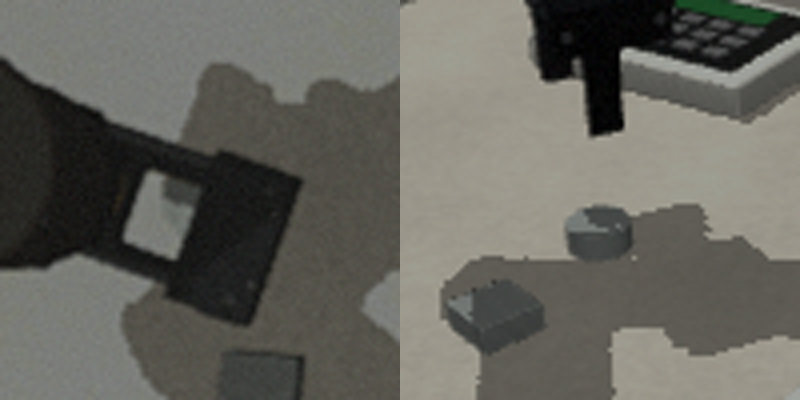

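The gripper hides the block from above. In the side crop the finger hangs above the block at about (598,230 in the crop), lined up with it. Now lowering.

>>> servo_tool --commands '[[[0, 1, 1, 25, 0, 0, 0], [0, 1, 1, 50, 0, 0, 0], [0, 1, 1, 75, 0, 0, 0], [0, 1, 1, 90, 0, 0, 0], [0, 1, 1, 100, 0, 0, 0]]]'

```text
time_s: 2.2
tcp_pos: [0.5706, 0.2479, 0.0197]
ee_rot: [[0.943, -0.333, -0.001], [-0.333, -0.943, -0.001], [-0.001, 0.001, -1.0]]
wrist_force: [0.1, 0.4, -0.6]
gripper_width: 1.0
gripper_force: 0.0
```

>>> servo_tool --commands '[[[0, 0, 0, 3, 0, 0, 0], [0, 0, 0, 5, 0, 0, 0], [0.3, 0, 0, 5, 0, 0, 0], [0.6, 0, 0, 5, 0, 0, 0], [1, 0, 0, 5, 0, 0, 0]]]'

```text
time_s: 2.7
tcp_pos: [0.5718, 0.2474, 0.0163]
ee_rot: [[0.943, -0.334, 0.001], [-0.334, -0.943, 0.001], [0.001, -0.001, -1.0]]
wrist_force: [1.1, 0.2, -0.3]
gripper_width: 0.813
gripper_force: 0.0
```

>>> servo_tool --commands '[[[1, 0, 0, 0, 0, 0, 0], [1, 0, 0, 0, 0, 0, 0], [1, 0, 0, 0, 0, 0, 0], [1, 0, 0, 0, 0, 0, 0], [1, 0, 0, 0, 0, 0, 0]]]'

```text
time_s: 3.2
tcp_pos: [0.5719, 0.2476, 0.0158]
ee_rot: [[0.943, -0.334, 0.001], [-0.334, -0.943, 0.001], [0.001, -0.001, -1.0]]
wrist_force: [1.1, 0.2, 0.2]
gripper_width: 0.51
gripper_force: 30.0
```

>>> servo_tool --commands '[[[1, 0, 0, -15, 0, 0, 0], [1, 0, 0, -45, 0, 0, 0], [1, 0, 0, -80, 0, 0, 0], [1, 0, 0, -115, 0, 0, 0], [1, 0, 0, -145, 0, 0, 0]]]'

```text
time_s: 3.7
tcp_pos: [0.5708, 0.2467, 0.1615]
ee_rot: [[0.942, -0.335, -0.001], [-0.335, -0.942, -0.001], [-0.001, 0.001, -1.0]]
wrist_force: [0.2, -0.1, -2.8]
gripper_width: 0.508
gripper_force: 30.0
```

>>> servo_tool --commands '[[[1, 3, 12, -8, 0, 0, 0], [1, 9, 37, -10, 0, 0, 0], [1, 16, 67, -10, 0, 0, 0], [1, 24, 97, -10, 0, 0, 0], [1, 31, 127, -10, 0, 0, 0]]]'

```text
time_s: 4.2
tcp_pos: [0.5561, 0.1147, 0.1682]
ee_rot: [[0.942, -0.335, -0.005], [-0.335, -0.942, -0.002], [-0.004, 0.003, -1.0]]
wrist_force: [0.6, -0.1, -2.2]
gripper_width: 0.511
gripper_force: 30.0
```

>>> servo_tool --commands '[[[1, 7, 30, 0, 0, 0, 0], [1, 15, 60, 0, 0, 0, 0], [1, 22, 90, 0, 0, 0, 0], [1, 29, 120, 0, 0, 0, 0], [1, 36, 148, 0, 0, 0, 0]]]'

```text
time_s: 4.7
tcp_pos: [0.5401, -0.0365, 0.1683]
ee_rot: [[0.942, -0.335, -0.005], [-0.335, -0.942, -0.0], [-0.005, 0.002, -1.0]]
wrist_force: [-0.2, 0.2, -1.9]
gripper_width: 0.509
gripper_force: 30.0
```

>>> servo_tool --commands '[[[1, 5, 20, 0, 0, 0, 0], [1, 8, 32, 0, 0, 0, 0], [1, 9, 37, 0, 0, 0, 0], [1, 9, 37, 0, 0, 0, 0], [1, 9, 37, 0, 0, 0, 0]]]'

```text
time_s: 5.2
tcp_pos: [0.5387, -0.0718, 0.1702]
ee_rot: [[0.943, -0.334, -0.001], [-0.334, -0.943, 0.0], [-0.001, 0.0, -1.0]]
wrist_force: [0.2, 0.7, -1.3]
gripper_width: 0.51
gripper_force: 30.0
```

```bash
python3 - <<'E'
from h import *;from station import r
c=r.capture("top");d=r.capture("side");S=r.sense();print(S["time_s"],S["tcp_pos"],S["wrist_force"],shift(S,[.5395,-.0715,.132]))
p=np.array(S["tcp_pos"]);b=p-[0,0,.0158]
print("expected block bottom px side",proj(d,b),"top of block",proj(d,b+[0,0,.02]),"plate",proj(d,[.5395,-.0715,.112]),"topcam",proj(c,b))
f=lambda c,u,v:cv2.resize(c["pixels"][v-50:v+50,u-50:u+50,::-1],(400,400),interpolation=cv2.INTER_CUBIC)
cv2.imwrite("pics/a2.png",np.hstack([f(c,299,223),f(d,300,200)]))
E
```

```text
5.3 [ 0.53893163 -0.07146169  0.17043882] [-0.22226947  0.49729658 -2.85266921] [ 0.6 -0.1 38.4]
expected block bottom px side [298.13124596 194.36130566] top of block [298.08788581 185.769881  ] plate [298.41474239 211.92907701] topcam [299.79889939 222.83447427]
```

View pics/a2.png

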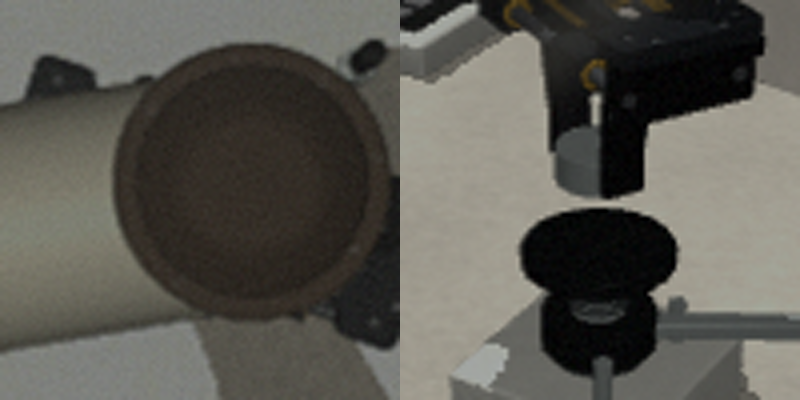

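In the side crop the block sits in the fingers right above the plate. Its left edge is at (553,165 in the crop) and the plate's centre is near (598,247), both as expected. Now lowering.

>>> servo_tool --commands '[[[1, 0, 0, 10, 0, 0, 0], [1, 0, 0, 20, 0, 0, 0], [1, 0, 0, 29, 0, 0, 0], [1, 0, 0, 35, 0, 0, 0], [1, 0, 0, 38, 0, 0, 0]]]'

```text
time_s: 5.8
tcp_pos: [0.5383, -0.0723, 0.1314]
ee_rot: [[0.943, -0.334, -0.002], [-0.334, -0.943, -0.0], [-0.002, 0.001, -1.0]]
wrist_force: [-0.6, -0.4, -1.7]
gripper_width: 0.51
gripper_force: 30.0
```

>>> servo_tool --commands '[[[1, 0, 0, 1, 0, 0, 0], [1, 0, 0, 2, 0, 0, 0], [1, 0, 0, 3, 0, 0, 0], [1, 0, 0, 3, 0, 0, 0], [1, 0, 0, 3, 0, 0, 0]]]'

```text
time_s: 6.3
tcp_pos: [0.5389, -0.0723, 0.1298]
ee_rot: [[0.942, -0.334, 0.001], [-0.334, -0.942, 0.0], [0.0, -0.0, -1.0]]
wrist_force: [0.1, 0.5, -2.8]
gripper_width: 0.512
gripper_force: 30.0
```

>>> servo_tool --commands '[[[1, 0, 0, 0.7, 0, 0, 0], [1, 0, 0, 1.4, 0, 0, 0], [1, 0, 0, 2, 0, 0, 0], [1, 0, 0, 2, 0, 0, 0], [1, 0, 0, 2, 0, 0, 0]]]'

```text
time_s: 6.8
tcp_pos: [0.5388, -0.0723, 0.1278]
ee_rot: [[0.943, -0.334, 0.0], [-0.334, -0.943, -0.0], [0.0, -0.0, -1.0]]
wrist_force: [-1.4, 0.5, 0.9]
gripper_width: 0.512
gripper_force: 30.0
```

The force has changed from -2.8 N to +0.9 N, so the block is on the plate. Releasing it and backing straight up.

>>> servo_tool --commands '[[[0.3, 0, 0, 0, 0, 0, 0], [0, 0, 0, 0, 0, 0, 0], [0, 0, 0, 0, 0, 0, 0], [0, 0, 0, 0, 0, 0, 0], [0, 0, 0, 0, 0, 0, 0]]]'

```text
time_s: 7.3
tcp_pos: [0.5389, -0.0723, 0.1276]
ee_rot: [[0.942, -0.334, 0.0], [-0.334, -0.942, 0.0], [0.0, -0.0, -1.0]]
wrist_force: [0.2, 0.3, -0.1]
gripper_width: 0.877
gripper_force: 0.0
```

>>> servo_tool --commands '[[[0, 0, 0, -5, 0, 0, 0], [0, 0, 0, -20, 0, 0, 0], [0, 0, 0, -40, 0, 0, 0], [0, 0, 0, -60, 0, 0, 0], [0, 0, 0, -75, 0, 0, 0]]]'

```text
time_s: 7.8
tcp_pos: [0.5393, -0.0723, 0.2044]
ee_rot: [[0.943, -0.334, 0.002], [-0.334, -0.943, -0.0], [0.002, -0.001, -1.0]]
wrist_force: [0.2, -0.5, -0.5]
gripper_width: 0.993
gripper_force: 0.0
```

>>> servo_tool --commands '[[[0, 15, 9, 0, 0, 0, 0.1], [0, 40, 23, 0, 0, 0, 0.22], [0, 65, 38, 0, 0, 0, 0.34], [0, 88, 51, 0, 0, 0, 0.46], [0, 104, 60, 0, 0, 0, 0.57]]]'

```text
time_s: 8.3
tcp_pos: [0.6177, -0.1649, 0.2027]
ee_rot: [[0.609, -0.793, 0.0], [-0.793, -0.609, -0.0], [0.0, -0.0, -1.0]]
wrist_force: [-0.2, 0.5, -0.9]
gripper_width: 1.0
gripper_force: 0.0
```

>>> servo_tool --commands '[[[0, 0, 0, 0, 0, 0, 0.13], [0, 0, 0, 0, 0, 0, 0.27], [0, 0, 0, 0, 0, 0, 0.41], [0, 0, 0, 0, 0, 0, 0.56], [0, 0, 0, 0, 0, 0, 0.56]]]'

```text
time_s: 8.8
tcp_pos: [0.6168, -0.1637, 0.2028]
ee_rot: [[0.1, -0.995, 0.0], [-0.995, -0.1, -0.0], [0.0, -0.0, -1.0]]
wrist_force: [0.2, -1.1, -0.8]
gripper_width: 1.002
gripper_force: 0.0
```

```bash
python3 - <<'E'
from h import *;from station import r
c=r.capture("top");d=r.capture("side");S=r.sense();print(S["time_s"],S["tcp_pos"],S["joints"],np.round(S["ee_rot"],3).tolist(),shift(S,[.617,-.1635,.092]))
print("exp side: block top",proj(d,[.5395,-.0715,.132]),"post",proj(d,[.617,-.1635,.128]),"tip",proj(d,np.array(S["tcp_pos"])-[0,0,.011]))
f=lambda c,u,v:cv2.resize(c["pixels"][v-50:v+50,u-50:u+50,::-1],(400,400),interpolation=cv2.INTER_CUBIC)
cv2.imwrite("pics/a3.png",np.hstack([f(c,320,210),f(d,330,200)]))
E
```

```text
8.9 [ 0.61681717 -0.16355527  0.20276739] [-3.48135472e-01  2.45302805e+01 -1.74193240e-01  9.44172998e-04
 -6.52816362e+01  6.25946058e+00] [[0.103, -0.995, 0.0], [-0.995, -0.103, -0.0], [0.0, -0.0, -1.0]] [ -0.   -0.2 110.8]
exp side: block top [298.37571372 203.75273166] post [356.29553497 206.30364735] tip [358.35004025 178.86531277]
```

View pics/a3.png

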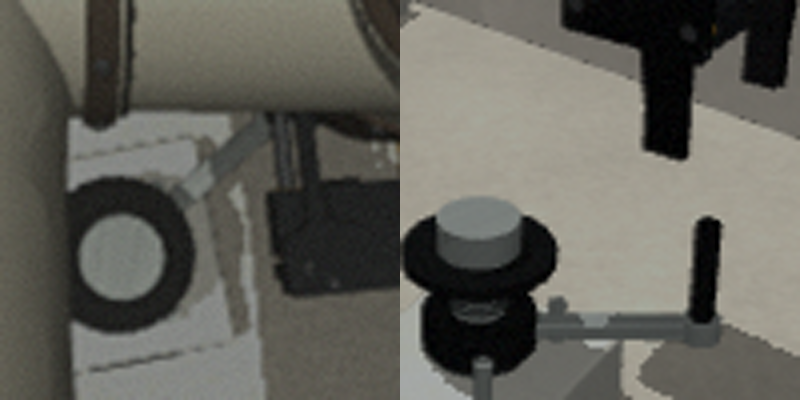

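The top crop shows the block centred on the plate, at about (122,257) against the plate's (117,255). In the side crop it lies flat, and the post top at (707,222) is on its predicted position with the fingers straddling it. Lowering around the post.

>>> servo_tool --commands '[[[0, 0, 0, 15, 0, 0, 0], [0, 0, 0, 40, 0, 0, 0], [0, 0, 0, 65, 0, 0, 0], [0, 0, 0, 88, 0, 0, 0], [0, 0, 0, 104, 0, 0, 0]]]'

```text
time_s: 9.4
tcp_pos: [0.616, -0.1635, 0.0969]
ee_rot: [[0.102, -0.995, -0.002], [-0.995, -0.102, 0.0], [-0.0, 0.002, -1.0]]
wrist_force: [-0.3, 0.7, 0.4]
gripper_width: 0.995
gripper_force: 0.0
```

>>> servo_tool --commands '[[[0, 0, 0, 4, 0, 0, 0], [0.5, 0, 0, 6, 0, 0, 0], [0.7, 0, 0, 6, 0, 0, 0], [1, 0, 0, 6, 0, 0, 0], [1, 0, 0, 6, 0, 0, 0]]]'

```text
time_s: 9.9
tcp_pos: [0.6173, -0.1636, 0.0936]
ee_rot: [[0.1, -0.995, 0.002], [-0.995, -0.1, -0.0], [0.0, -0.002, -1.0]]
wrist_force: [-0.2, 0.2, -0.1]
gripper_width: 0.724
gripper_force: 0.0
```

>>> servo_tool --commands '[[[1, 0, 0, 0, 0, 0, 0], [1, 0, 0, 0, 0, 0, 0], [1, 0, 0, 0, 0, 0, 0], [1, 0, 0, 0, 0, 0, 0], [1, 0, 0, 0, 0, 0, 0]]]'

```text
time_s: 10.4
tcp_pos: [0.6168, -0.1636, 0.0926]
ee_rot: [[0.1, -0.995, 0.0], [-0.995, -0.1, -0.0], [0.0, -0.0, -1.0]]
wrist_force: [-0.1, -0.7, -0.1]
gripper_width: 0.262
gripper_force: 0.0
```

>>> servo_tool --commands '[[[1, 0, 0, 0, 0, 0, 0], [1, 0, 0, 0, 0, 0, 0], [1, 0, 0, 0, 0, 0, 0], [1, 0, 0, 0, 0, 0, 0], [1, 0, 0, 0, 0, 0, 0]]]'

```text
time_s: 10.9
tcp_pos: [0.618, -0.1638, 0.0927]
ee_rot: [[0.1, -0.995, 0.003], [-0.995, -0.1, -0.001], [0.001, -0.003, -1.0]]
wrist_force: [5.4, -1.4, -3.0]
gripper_width: 0.15
gripper_force: 30.0
```

```bash
python3 - <<'E'
from h import *;from station import r
S=r.sense();print(S["time_s"],S["gripper_width"],S["gripper_force"],S["wrist_force"])
p=np.array(S["tcp_pos"]);a=np.array([.5395,-.0715]);v=p[:2]-a;L=np.hypot(*v);f=np.arctan2(v[1],v[0]);print(L,f,f-1.2)
R=np.array(S["ee_rot"])
for k in range(1,31):
    q=f-k*.04-(.0 if k<30 else 0); t=np.array([a[0]+.12*np.cos(q),a[1]+.12*np.sin(q),p[2]])
    if k%2==0 or 0: print(k*.04,np.round(1000*R.T@(t-p),1)[:2])
E
```

```text
10.9 0.15036881231980728 29.998912755399942 [ 5.39254645 -1.38126293 -2.9552252 ]
0.12117655845191895 -0.8661279706192743 -2.066127970619274
0.08 [4.2 8.8]
0.16 [ 8.6 17.3]
0.24 [12.4 26.1]
0.32 [15.5 35.2]
0.4 [17.8 44.5]
0.48 [19.4 54. ]
0.56 [20.2 63.5]
0.64 [20.2 73.1]
0.72 [19.5 82.7]
0.8 [18.  92.2]
0.88 [ 15.8 101.5]
0.96 [ 12.8 110.6]
1.04 [  9.1 119.5]
1.12 [  4.7 128. ]
1.2 [ -0.4 136.2]
```

The post is gripped (width about 13 mm, 30 N). Swinging along the arc.

>>> servo_tool --commands '[[[1, 3, 5, 0, 0, 0, 0], [1, 7, 13, 0, 0, 0, 0], [1, 10.5, 22, 0, 0, 0, 0], [1, 14, 31, 0, 0, 0, 0], [1, 17, 40, 0, 0, 0, 0]]]'

```text
time_s: 11.4
tcp_pos: [0.5798, -0.185, 0.0927]
ee_rot: [[0.1, -0.995, 0.003], [-0.995, -0.1, -0.001], [0.001, -0.003, -1.0]]
wrist_force: [5.5, 0.4, -3.1]
gripper_width: 0.156
gripper_force: 30.0
```

>>> servo_tool --commands '[[[1, 1.5, 10, 0, 0, 0, 0], [1, 2.7, 20, 0, 0, 0, 0], [1, 3.2, 30, 0, 0, 0, 0], [1, 3, 40, 0, 0, 0, 0], [1, 2, 48, 0, 0, 0, 0]]]'

```text
time_s: 11.9
tcp_pos: [0.5325, -0.1909, 0.0927]
ee_rot: [[0.1, -0.995, 0.004], [-0.995, -0.1, 0.0], [0.0, -0.004, -1.0]]
wrist_force: [6.7, 2.2, -4.8]
gripper_width: 0.155
gripper_force: 30.0
```

```bash
python3 - <<'E'
from h import *;from station import r
S=r.sense();print(S["time_s"],S["gripper_width"],S["gripper_force"],S["wrist_force"])
p=np.array(S["tcp_pos"]);a=np.array([.5395,-.0715]);v=p[:2]-a;f=np.arctan2(v[1],v[0]);print(p,np.hypot(*v),-.87-f)
R=np.array(S["ee_rot"])
for ang in np.arange(.8,1.29,.08):
    q=-.87-ang; t=np.array([a[0]+.12*np.cos(q),a[1]+.12*np.sin(q),p[2]]);print(ang,np.round(1000*R.T@(t-p),1)[:2])
E
```

```text
11.9 0.15470011066629583 29.99911230057478 [ 6.67087225  2.22447475 -4.79955   ]
[ 0.5325225  -0.19086789  0.09272973] 0.11957164711900492 0.7591836476369195
0.8 [-0.4  4.9]
0.88 [-2.7 14.2]
0.96 [-5.7 23.3]
1.04 [-9.5 32.2]
1.1199999999999999 [-13.9  40.7]
1.1999999999999997 [-19.   48.8]
1.2799999999999998 [-24.7  56.5]
```

>>> servo_tool --commands '[[[1, -1.5, 10, 0, 0, 0, 0], [1, -4, 19, 0, 0, 0, 0], [1, -7.5, 28, 0, 0, 0, 0], [1, -11, 36, 0, 0, 0, 0], [1, -14.5, 42, 0, 0, 0, 0]]]'

```text
time_s: 12.4
tcp_pos: [0.4911, -0.18, 0.0928]
ee_rot: [[0.1, -0.995, 0.008], [-0.995, -0.1, 0.001], [0.0, -0.008, -1.0]]
wrist_force: [11.4, 2.1, -7.7]
gripper_width: 0.153
gripper_force: 30.0
```

>>> servo_tool --commands '[[[1, -3, 5, 0, 0, 0, 0], [1, -5.5, 9, 0, 0, 0, 0], [1, -7, 11, 0, 0, 0, 0], [1, -7, 11, 0, 0, 0, 0], [1, -7, 11, 0, 0, 0, 0]]]'

```text
time_s: 12.9
tcp_pos: [0.4844, -0.1765, 0.0931]
ee_rot: [[0.102, -0.995, 0.017], [-0.995, -0.102, -0.003], [0.005, -0.017, -1.0]]
wrist_force: [18.3, -8.4, -19.3]
gripper_width: 0.154
gripper_force: 30.0
```

```bash
python3 - <<'E'
from h import *;from station import r
c=r.capture("top");d=r.capture("side")
S=r.sense();print(S["time_s"],S["gripper_width"],S["gripper_force"],S["wrist_force"])
p=np.array(S["tcp_pos"]);a=np.array([.5395,-.0715]);v=p[:2]-a;f=np.arctan2(v[1],v[0]);print(p,np.hypot(*v),(-.87-f)%6.283)
f=lambda c,u,v:cv2.resize(c["pixels"][v-50:v+50,u-50:u+50,::-1],(400,400),interpolation=cv2.INTER_CUBIC)
cv2.imwrite("pics/a4.png",np.hstack([f(c,320,220),f(d,310,210)]))
E
```

```text
13.0 0.1523164596918501 30.006982013583183 [ 19.23395756  -9.07241797 -18.15617251]
[ 0.48446166 -0.17647438  0.09306835] 0.11852779428599733 1.1836964336585907
```

View pics/a4.png

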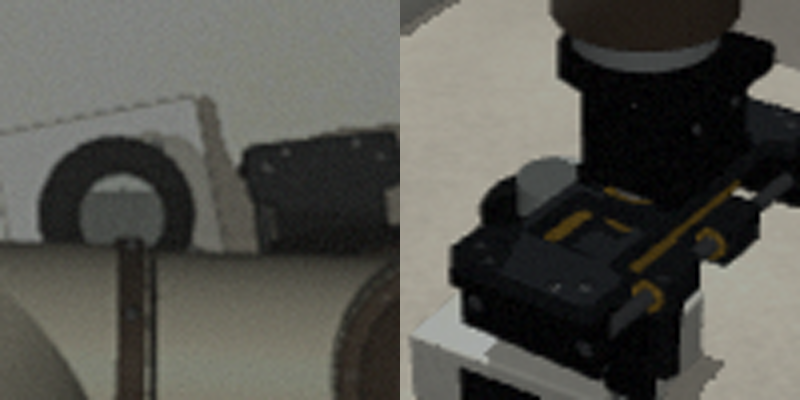

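The side crop shows the block still flat on the plate at about (550,190) and clear of the gripper body. The top crop shows it centred in the black ring. The force jumped from about 11 N to 21 N at 1.18 rad, so the lever is at its stop. Handing in.

```bash
python3 -c "
from station import r
print(r.finish_job())"
```

```text
the job is handed in; nothing more can be done
None
```

I handed the job in at about 13 s: the round block is flat and centred on the anvil plate, and the gripper still holds the lever handle at its stop (measured about 1.18 rad); the hand-in returned no verdict.

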